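# Fold the pill box lids shut with one fingertip stroke

### The job

All seven flip-tops of the weekly pill box are ajar. Shut them with your closed fingertips in one light, unbroken stroke along the row, from the rounded nose to the square end (the way the lids fold down), without taking the fingers off the row before the last lid is shut. Press gently, do not grip, lift or tip the box out of its holder, and leave the other things on the shelf where they are; finish with the hand clear.

Things in the scene. Friction and masses are not known exactly. Their poses are not given: they have to be found in the camera images.
- pillbox: Green plastic weekly pill box, loose, 0.35 kg, in a holder: a tray 44 mm wide, 24 mm high, with seven flip-top lids in a row along its x (pitch 28 mm). Origin: centre of the underside, below lid 4. The -x end (x = -121 mm) is a rounded nose, the +x end (x = 100 mm) is square. A shut lid's top slopes up from 26.8 mm above the underside at its hinge to 30.8 mm at its free edge.
- row_start (a point): Point on the box's centre line on top of the rounded nose (solid, flat), 24 mm above the underside, 105 mm from the box's origin, before lid 1: the stroke begins here. Fingertips that run from here to row_end at the height of the shut lids' free edges fold each lid down in turn; the other way they catch under the free edges.
- row_end (a point): Point on the box's centre line at the square end, 24 mm above the underside, 98 mm from the box's origin, just past lid 7: where the stroke ends. Grazing 1 mm above the shut free edges is enough and light; lower than them the force grows fast (keep it under 25 N).
- lid1 (a joint): Angle of lid 1 (next to the nose), rad: 0 shut, grows as it opens; starts at 0.3 to 0.6; up to 0.15 counts as shut; stop at 1.7. Each lid is a smooth flap 25.5 mm long (hinge to free edge), 42 mm wide. Hinge: at its nose-side edge, at box x = -97 mm + 28 mm x (number - 1), 25.5 mm up; friction-held (0.004 N m, under 0.3 N at the free edge), stays where left.
- lid2 (a joint): Angle of lid 2 (counted from the rounded nose), rad: like lid 1.
- lid3 (a joint): Angle of lid 3 (counted from the rounded nose), rad: like lid 1.
- lid4 (a joint): Angle of lid 4 (counted from the rounded nose), rad: like lid 1.
- lid5 (a joint): Angle of lid 5 (counted from the rounded nose), rad: like lid 1.
- lid6 (a joint): Angle of lid 6 (counted from the rounded nose), rad: like lid 1.
- lid7 (a joint): Angle of lid 7 (counted from the rounded nose), rad: like lid 1.
- clipper: Steel nail clipper, 55 x 12 x 14 mm, lying flat; origin under its centre. Bystander.
- hairclip: Tortoiseshell acrylic hair clip with teeth along both sides, 75 x 37 x 20 mm; origin under its centre. Bystander.
- ringdish: White ceramic ring dish, round, 76 mm across, 20 mm high; origin under its centre. Bystander.
- mirror: Chrome hand mirror lying flat, 10 mm thick, round head 116 mm across, 238 mm long in all along its x (head at +x); origin under it, 60 mm from the head's centre. Bystander.
- creamjar: White hand cream jar, 54 mm across, 45 mm high; origin under its centre. Bystander.
- keys: Two brass keys with a rubber fob, about 90 mm long, 8 mm high; origin between fob and keys. Bystander.
- comb: Black comb, 140 x 30 x 5 mm; origin under its centre. Bystander.
- holder: Low walnut tray fixed to the shelf, 234 x 56 mm, floor 4 mm, rim 12 mm high, in which the pill box sits with about 2 mm of play; its origin lies straight below the box's origin, same axes. It keeps the box from sliding off under the stroke.
Things that resemble listed ones, but are neither listed nor needed, are in the scene too. There is more than one size of the pillbox; the job needs the smallest.

How it is judged:
On the way, in this order (a step that is already met when the one before it is completed fails the run):
1. the first lid, next to the nose, is shut (value of joint lid1 below 0.15 rad and value of joint each of lid3, lid4, lid5, lid6, lid7 above 0.2 rad), for 0.02 s.
2. all seven lids are shut (value of joint each of lid1, lid2, lid3, lid4, lid5, lid6, lid7 below 0.15 rad), for 0.1 s.
At the end, for the whole second after the job is handed in: All seven lids are shut (each within 0.15 rad, 4 mm at the free edge); the pill box stands flat in its holder, at rest (all of step 2 and height (world z) of pillbox below 0.008 m and angle between pillbox's own z axis and vertical below 0.05 rad and distance of pillbox from where it was at the start of the episode below 0.015 m and linear speed of pillbox below 0.02 m/s); the robot touches nothing.
It fails at once if a lid is shut before its neighbour on the nose side, or a lid is bent back (over 0.9 rad) ((value of joint lid2 below 0.15 rad and value of joint lid1 above 0.2 rad) or (value of joint lid3 below 0.15 rad and value of joint lid2 above 0.2 rad) or (value of joint lid4 below 0.15 rad and value of joint lid3 above 0.2 rad) or (value of joint lid5 below 0.15 rad and value of joint lid4 above 0.2 rad) or (value of joint lid6 below 0.15 rad and value of joint lid5 above 0.2 rad) or (value of joint lid7 below 0.15 rad and value of joint lid6 above 0.2 rad) or value of joint any of lid1, lid2, lid3, lid4, lid5, lid6, lid7 above 0.9 rad).
It fails at once if the fingers are taken off the row (over 35 mm up or to the side) between the first lid and the last (value of joint lid1 below 0.15 rad and value of joint lid7 above 0.2 rad and (z of the grasp point in the frame of pillbox above 0.085 m or y of the grasp point in the frame of pillbox above 0.05 m or y of the grasp point in the frame of pillbox below -0.05 m)).
It fails at once if the box is pressed harder than 25 N (contact force between any of the fingers, the arm and pillbox above 25 N).
It fails at once if the pill box is lifted, tipped or pushed out of its holder (height (world z) of pillbox above 0.01 m or angle between pillbox's own z axis and vertical above 0.12 rad or distance of pillbox from where it was at the start of the episode above 0.015 m).
It fails at once if another thing is moved more than 15 mm or lifted (distance of any of clipper, hairclip, ringdish, mirror, creamjar, keys, comb from where it was at the start of the episode above 0.015 m).
It also fails if it takes over 48 s, if anything falls off the work surface, if the arm or the gripper's body presses on something with over 40 N, if the wrist force passes 120 N, or if a joint passes its speed limit or range.

### The arm

A 7-joint arm with a two-finger parallel gripper is mounted at the origin on the work surface. World frame = base frame: x ahead of the robot, y to its left, z up, the work surface at z = 0. Lengths are in m, angles in rad, forces in N, time in s.
With the tool pointing down it reaches from about 0.4 to 0.85 m from the base axis. Payload 4.5 kg.
Tool frame: the origin (TCP) lies midway between the tips of the shut fingers; the grasp point (between the pads) lies 19 mm behind it; z points along the fingers, y is the line along which they close (so a half turn about z gives the same grasp; the last joint's range is limited). The gripper opens to 88 mm and grips with 3 to 60 N. Pads are 18 mm wide; open, the fingers measure 123 mm over their backs; the gripper's body (75 mm by 187 mm) begins 45 mm behind the grasp point.
Start: joints at [-1.184, 0.689, -0.195, 1.565, 0.157, 0.902, -0.215], TCP at [0.216, 0.587, 0.239] pointing down, gripper open.
Joint ranges: [-3.01, 3.01], [-0.46, 2.08], [-1.47, 1.51], [0.13, 2.56], [-1, 4.14], [0.04, 2.09], [-2.66, 2.66]. Speed limits (rad/s): [2.57, 2.57, 3.14, 3.14, 3.14, 3.14, 3.14].

### API

Orientations are given as a unit quaternion [x, y, z, w].
In Python, from plant import r, eyes, finish_job gives the robot as it stands. The module is installed in compiled form; this text tells all that it offers.
- The arm moves only by the tool move_arm, never from a script. Its argument "motion" is a list of rows, each a list of 7 numbers: the shift along the tool's x, y, z in mm, then the turn, a rotation vector about the tool's x, y, z in degrees, then the closure, from 0 (fully open) to 1 (shut). A call has 1 to 5 rows; each row is the pose to reach, as a shift and turn from the pose commanded when the call began, along the tool's axes at that moment; what a row does not reach only later rows make up. A row lasts 1/8 s, in which the tool goes at most 62.5 mm and 10.7 degrees, less where a joint would pass 70% of its speed; a pose out of reach is approached as far as the arm can. A call with a gripper value outside its range is refused whole. The fingers move at their own pace and stop on an object; "newtons" is the grip in N (left out, the last holds). Time passes only in rows, so rows that repeat a pose let the fingers close. It gives the time, the measured TCP pose, the force, the opening and the grip force at its end, in the units of the state.
- r.get_state(): the state, without advancing time (a new reading comes with each control period).
- eyes.snapshot(name): name is "side" or "top"; returns a dict with "frame" (420x560x3 uint8, red, green, blue), "z_map" (420x560 float32, m along the optical axis (not along the pixel's ray), 0 where there is no reading), "intrinsics" (3x3 intrinsics, pixels), "world_to_cam" (4x4, takes a point from world to camera coordinates). Camera axes: x right, y down, z forward; pixel columns grow to the right and rows downward; lengths in m; the calibration is good to about 2 mm. A picture is of the moment at which its call begins.
- finish_job(): hands the job in; it is judged then, once.
The state is a dict: "clock": time; "q": joint angles; "qd": joint speeds; "joint_torque": joint torques, N m; "tool_pos": TCP position; "eef_rot": TCP orientation; "contact_force": force on the tool from outside, world axes, zero at the start; "moment": the same for the moment, N m; "opening": opening from 0.0 (shut) to 1.0 (fully open); "finger_force": force on a finger pad.
Only numpy, scipy, OpenCV 4.12 (cv2) and the standard library are available. Lean on these libraries where they do the work, as an engineer would, in place of code of your own. Each camera call takes 0.05 s, during which the arm holds its last target. There are 200 camera calls.

## Working session

There is one attempt and no reset: what is moved stays moved. The work goes in short steps, Python scripts to look and compute and a tool call to move; the robot and the scene stay as the last step left them, time stands still between calls to the robot, and variables do not carry over. Pictures are saved under pics/ and viewed, at most 10 in all, crops included, and the job is handed in when it is done.

Besides the shell and the picture viewer there is one more tool, called after ">>>" as name(argument=value, ...) on one line, values as JSON. move_arm: Moves the arm, as the interface text tells. Its arguments: {"type":"object","properties":{"motion":{"type":"array","items":{"type":"array","items":{"type":"number"}}},"newtons":{"type":"number"}},"required":["motion"]}

```bash
mkdir -p pics; python3 - <<'E'
from plant import r, eyes
import cv2, numpy as np
for n in("top","side"):
    s=eyes.snapshot(n); np.savez(n,**s)
    cv2.imwrite(f"pics/{n}0.png",cv2.resize(s["frame"][:,:,::-1],(800,600),interpolation=cv2.INTER_CUBIC))
st=r.get_state(); print(st)
E
```

```text
{'clock': 0.1, 'q': array([-1.18422417,  0.6898765 , -0.19452709,  1.56621174,  0.15730926,
        0.90252408, -0.21506228]), 'qd': array([-0.00094635, -0.00049135, -0.00024008, -0.00375741,  0.00142338,
       -0.00018474, -0.00126306]), 'joint_torque': array([-3.38768325e-03, -5.28495455e+01, -1.27211541e+00, -1.53837883e+01,
       -5.27487556e-02,  1.91264466e-03,  4.64159211e-05]), 'tool_pos': array([0.21578522, 0.58597175, 0.2380127 ]), 'eef_rot': array([ 1.75412908e-01,  9.84494616e-01, -8.09793217e-04, -8.01383103e-05]), 'contact_force': array([-0.82800725, -1.08275461, -0.91070518]), 'moment': array([0.02412186, 0.00314546, 0.02056976]), 'finger_force': 0.0, 'opening': 1.008790163916045}
```

View pics/top0.png

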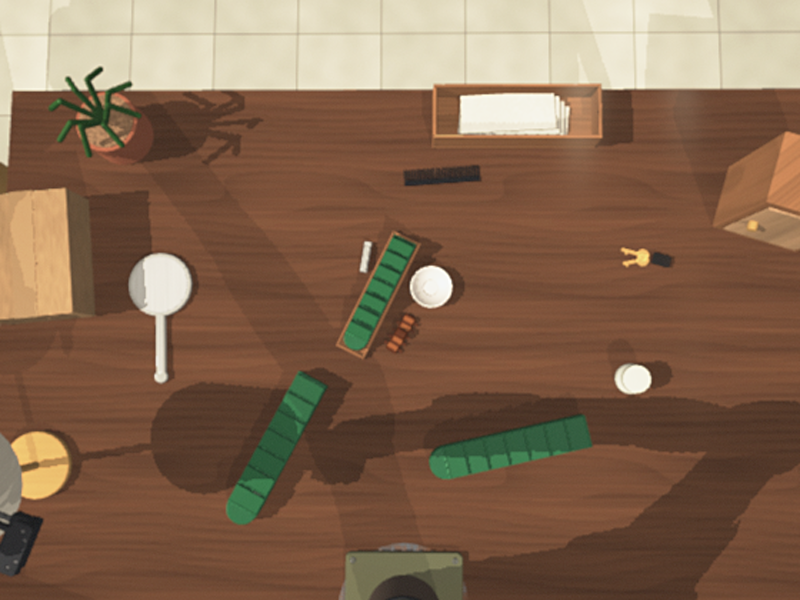

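View pics/side0.png

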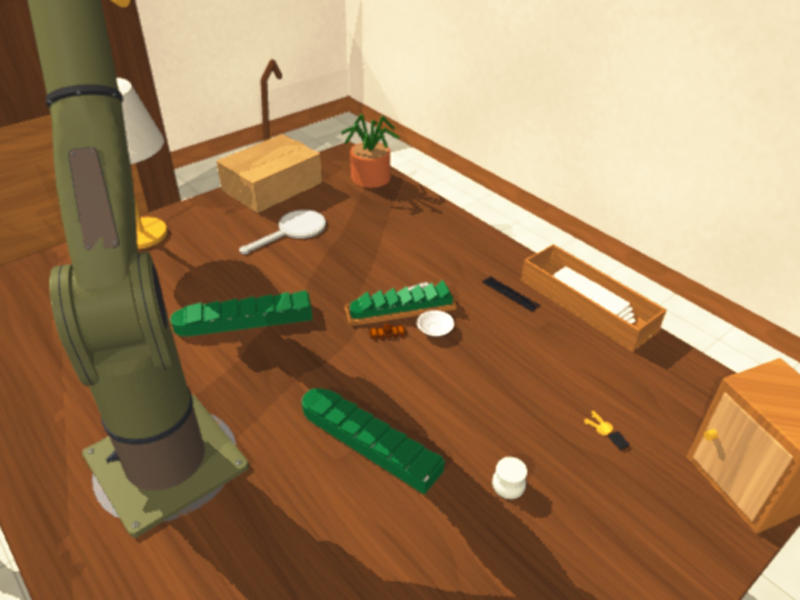

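The pill box in its holder is at about (380,293) in the 800x600 top view, with its nose at (355,340) and its square end at (403,240). The clipper, dish and hair clip lie close on either side. Next I'll take an enlarged crop and measure it by depth.

```bash
cat > h.py <<'E'
import numpy as np, cv2
def cloud(s):
    K=s["intrinsics"];z=s["z_map"];v,u=np.mgrid[:z.shape[0],:z.shape[1]]
    p=np.stack([(u-K[0,2])/K[0,0]*z,(v-K[1,2])/K[1,1]*z,z],-1)
    T=np.linalg.inv(s["world_to_cam"]); return p@T[:3,:3].T+T[:3,3]
def px(s,P):
    c=s["world_to_cam"]@np.append(P,1); p=s["intrinsics"]@c[:3]; return p[:2]/p[2]
E
python3 - <<'E'
from h import *
for n,(x0,y0,x1,y1) in {"top":(225,155,325,255),"side":(235,190,325,235)}.items():
    s=dict(np.load(n+".npz")); P=cloud(s); f=s["frame"].astype(int)
    g=(f[...,1]>f[...,0]+25)&(f[...,1]>f[...,2]+15); m=np.zeros_like(g); m[y0:y1,x0:x1]=g[y0:y1,x0:x1]
    Q=P[m]; print(n,len(Q),s["intrinsics"][0,0],"z pct",np.percentile(Q[:,2],[1,25,50,75,99]).round(4))
    rc=cv2.minAreaRect((Q[:,:2]*1000).astype(np.float32)); print(rc)
    d=P[y0:y1,x0:x1]; t=d[np.abs(d[...,2])<.006]; print("table z",np.median(t[:,2]))
    # walnut rim: height ~12mm & non green
    w=np.zeros_like(g); w[y0:y1,x0:x1]=True
    w&=(~g)&(np.abs(P[...,2]-.012)<.003)&(f[...,0]>f[...,2]+25)
    print("rim",w.sum(),cv2.minAreaRect((P[w][:,:2]*1000).astype(np.float32)))
    k=7 if n=="top" else 8
    c=s["frame"][y0:y1,x0:x1,::-1]
    if n=="top": c=c[5:100,10:110]
    cv2.imwrite(f"pics/{n}1.png",cv2.resize(c,None,fx=6,fy=6,interpolation=cv2.INTER_CUBIC))
E
```

```text
top 1378 492.9757929648934 z pct [0.005  0.0291 0.0347 0.0397 0.0485]
((551.307861328125, 19.28448486328125), (121.19427490234375, 219.29771423339844), 71.21488952636719)
table z -0.0009271795535081839
rim 370 ((553.4479370117188, 22.068099975585938), (150.11582946777344, 237.7825164794922), 75.24144744873047)
side 1067 467.9118131793727 z pct [-0.0005  0.0218  0.0302  0.0371  0.0472]
((272.14984130859375, -357.0472412109375), (1175.28173828125, 217.58804321289062), 54.78165817260742)
table z -0.0012598146907782937
rim 203 ((545.4840698242188, 19.225425720214844), (151.8362579345703, 226.67620849609375), 76.27071380615234)
```

View pics/top1.png

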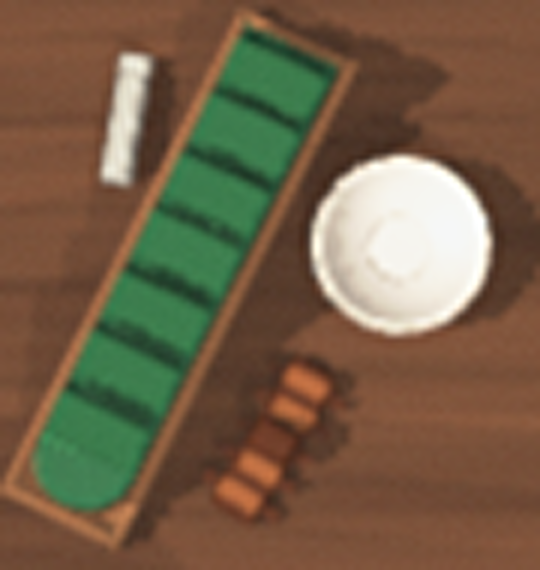

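View pics/side1.png

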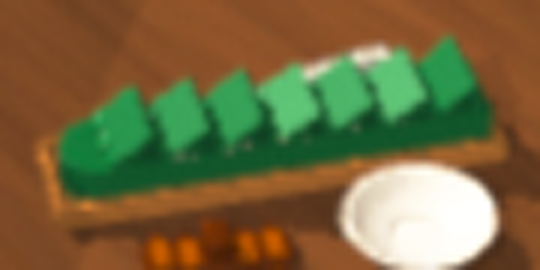

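The holder is clearly visible in the top crop. Its rim corners are at about (245,10), (357,65), (115,548) and (2,490), and the nose is at the lower left. The clipper is about 50 px off the left rim and the dish about 30 px off the right. The side crop shows all seven lids ajar, hinged on the nose side. I'll compute the pose from these corners.

```bash
cat > pose.py <<'E'
from h import *
s=dict(np.load("top.npz")); K=s["intrinsics"]; T=np.linalg.inv(s["world_to_cam"])
def hit(cx,cy,z):
    u,v=(cx+.5)/6-.5+235,(cy+.5)/6-.5+160
    d=T[:3,:3]@np.linalg.solve(K,[u,v,1]); o=T[:3,3]; return (o+d*(z-o[2])/d[2])
E
python3 - <<'E'
from pose import *
tl,tr,br,bl=[hit(*c,.012)[:2] for c in((245,10),(357,65),(115,548),(2,490))]
print("L",np.linalg.norm(tl-bl),np.linalg.norm(tr-br),"W",np.linalg.norm(tl-tr),np.linalg.norm(bl-br))
c=(tl+tr+bl+br)/4; a=(tl+tr-bl-br); a/=np.linalg.norm(a); print("centre",c,"yaw",np.degrees(np.arctan2(a[1],a[0])))
# refined: green points
P=cloud(s); f=s["frame"].astype(int); g=(f[...,1]>f[...,0]+25)&(f[...,1]>f[...,2]+15)
m=np.zeros_like(g); m[155:255,225:325]=g[155:255,225:325]; m&=(P[...,2]>.022)&(P[...,2]<.06)
Q=P[m]; X=Q[:,:2]-Q[:,:2].mean(0); w,V=np.linalg.eigh(X.T@X); ax=V[:,1]*np.sign(V[0,1]); print("green yaw",np.degrees(np.arctan2(ax[1],ax[0])))
n=np.array([-a[1],a[0]]); q=(Q[:,:2]-c); print("along",np.percentile(q@a,[0,1,99,100]),"across",np.percentile(q@n,[1,5,50,95,99]))
nose=Q[(q@a<-.1)]; print("nose z",np.median(nose[:,2]),"mean across",((nose[:,:2]-c)@n).mean(),len(nose))
# profile per 7mm
for b in np.arange(-.125,.105,.007):
    k=(q@a>=b)&(q@a<b+.007); print(round(b,3),k.sum(),Q[k,2].mean().round(4) if k.any() else '', end=' | ')
# obstacle across-extents
print()
d=P[140:270,210:340].reshape(-1,3); k=(d[:,2]>.006)&(d[:,2]<.1); d=d[k]; e=d[:,:2]-c; A,B=e@a,e@n
for lo in np.arange(-.14,.14,.02):
    k=(A>=lo)&(A<lo+.02); bb=B[k]; print(round(lo,2),"B+",bb[bb>.035].min() if (bb>.035).any() else None,"B-",bb[bb<-.035].max() if (bb<-.035).any() else None)
E
```

```text
L 0.23338251591218478 0.23379943658067556 W 0.05442041458267918 0.054683767320705824
centre [0.55931847 0.04641456] yaw -26.32489734284646
green yaw -26.219485364265115
along [-0.10882432 -0.1048809   0.10087572  0.10761748] across [-1.96007544e-02 -1.83785513e-02 -3.86610973e-05  1.84152259e-02
  2.03139785e-02]
nose z 0.026896111298664982 mean across 0.0005461380795739024 35
-0.125 0  | -0.118 0  | -0.111 18 0.0265 | -0.104 35 0.027 | -0.097 40 0.0271 | -0.09 42 0.0293 | -0.083 48 0.035 | -0.076 47 0.0398 | -0.069 30 0.0409 | -0.062 42 0.0304 | -0.055 43 0.0347 | -0.048 48 0.039 | -0.041 30 0.0414 | -0.034 35 0.0305 | -0.027 48 0.0346 | -0.02 45 0.0387 | -0.013 35 0.0411 | -0.006 37 0.0305 | 0.001 45 0.0341 | 0.008 48 0.0369 | 0.015 37 0.0397 | 0.022 37 0.0298 | 0.029 48 0.0345 | 0.036 48 0.0386 | 0.043 32 0.0418 | 0.05 37 0.0302 | 0.057 45 0.034 | 0.064 50 0.0377 | 0.071 36 0.0402 | 0.078 36 0.0302 | 0.085 51 0.0354 | 0.092 52 0.0417 | 0.099 22 0.0426 | 
-0.14 B+ None B- -0.035842610310231324
-0.12 B+ None B- None
-0.1 B+ None B- -0.0556231734351223
-0.08 B+ None B- -0.050875190178877136
-0.06 B+ 0.08688144323611091 B- -0.05691695231210802
-0.04 B+ None B- -0.055510380048259804
-0.02 B+ None B- -0.06009861489501525
0.0 B+ 0.055430132576237176 B- -0.035685500858697296
0.02 B+ 0.04262755730044564 B- -0.042664735781522634
0.04 B+ 0.03813091130853702 B- -0.04030114255674469
0.06 B+ 0.05195608622385023 B- -0.042055970657836665
0.08 B+ 0.05832724563737876 B- -0.05482665508151739
0.1 B+ None B- -0.1335200781073478
0.12 B+ 0.047840417470428026 B- -0.08120566300667588
0.14 B+ None B- -0.05317585092864274
```

>>> move_arm(motion=[[-41,-38,0,0,0,1.2,1],[-82,-76,0,0,0,2.4,1],[-123,-113,0,0,0,3.6,1],[-165,-151,0,0,0,4.8,1],[-206,-189,0,0,0,6.1,1]], newtons=10)

```text
clock: 0.72
tool_pos: [0.3446, 0.3362, 0.2386]
eef_rot: [0.228, 0.974, -0.0, 0.0]
contact_force: [0.4, 0.8, 0.8]
opening: 0.454
finger_force: 0.0
```

```bash
cat > go.py <<'E'
import numpy as np, sys
from scipy.spatial.transform import Rotation as R
from plant import r
yaw=np.radians(-26.3); a=np.array([np.cos(yaw),np.sin(yaw),0]); n=np.array([-a[1],a[0],0])
O=np.array([.5593,.0464,.004])+.0105*a
def rep(x,z):
    s=r.get_state(); p=s["tool_pos"]; Rm=R.from_quat(s["eef_rot"]); M=Rm.as_matrix()
    t=O+x*a; t[2]=z
    G=np.column_stack([-a,n*1,[0,0,-1]]); G[:,1]=np.cross(G[:,2],G[:,0])
    print("t",s["clock"],"box x,y",(p-O)@a*1e3,(p-O)@n*1e3,"z",p[2]*1e3,"F",s["contact_force"].round(2),"open",s["opening"])
    print("shift mm",(M.T@(t-p)*1e3).round(1),"turn",np.degrees((Rm.inv()*R.from_matrix(G)).as_rotvec()).round(2))
if __name__=="__main__": rep(float(sys.argv[1]),float(sys.argv[2]))
E
python3 go.py -.108 .2
```

```text
t 0.725 box x,y -331.3527923430856 164.63172487431194 z 238.56824810511853 F [0.4  0.82 0.75] open 0.4544123470929691
shift mm [-223.5 -164.4   38.6] turn [-0.02  0.01 -0.06]
```

>>> move_arm(motion=[[-50,-37,9,0,0,0,1],[-100,-73,17,0,0,0,1],[-150,-110,26,0,0,0,1],[-200,-147,35,0,0,0,1],[-223,-164,39,0,0,0,1]])

```text
clock: 1.35
tool_pos: [0.4719, 0.0879, 0.199]
eef_rot: [0.23, 0.973, -0.001, -0.0]
contact_force: [0.9, -0.3, -0.5]
opening: 0.004
finger_force: 0.0
```

>>> move_arm(motion=[[0,0,25,0,0,0,1],[0,0,60,0,0,0,1],[0,0,90,0,0,0,1],[0,0,105,0,0,0,1],[0,0,105,0,0,0,1]])

```text
clock: 1.98
tool_pos: [0.4703, 0.092, 0.0937]
eef_rot: [0.227, 0.974, -0.001, -0.001]
contact_force: [0.9, 0.7, 0.2]
opening: 0.003
finger_force: 0.0
```

```bash
python3 go.py -.110 .037; python3 - <<'E'
from plant import eyes
from h import *
for n in("top","side"):
    s=eyes.snapshot(n); np.savez(n+"2",**s)
    y0,x0=(150,210) if n=="top" else (150,200)
    cv2.imwrite(f"pics/{n}2.png",cv2.resize(s["frame"][y0:y0+130,x0:x0+160,::-1],None,fx=4.5,fy=4.5,interpolation=cv2.INTER_CUBIC))
E
```

```text
t 1.975 box x,y -110.4749843056536 1.4835103229696824 z 93.67642405161682 F [0.92 0.69 0.25] open 0.002846914143614366
shift mm [-0.6 -1.4 56.7] turn [-0.1  -0.11  0.  ]
```

View pics/side2.png

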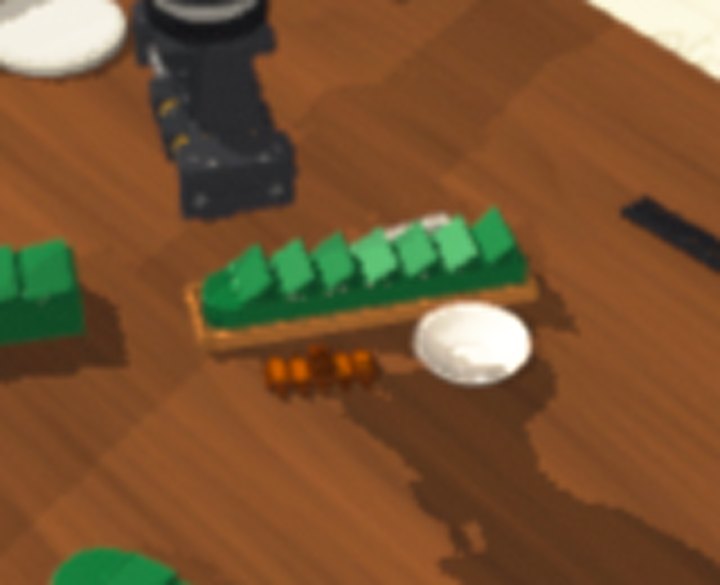

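The side view (top-left of the crop) shows the hand hovering over the nose end, the lids still ajar and nothing moved. I'll descend to stroke height.

>>> move_arm(motion=[[0,-1,20,0,0,0,1],[0,-1.5,40,0,0,0,1],[0,-1.5,52,0,0,0,1],[0,-1.5,57,0,0,0,1],[0,-1.5,57,0,0,0,1]])

```text
clock: 2.7
tool_pos: [0.4707, 0.0909, 0.0379]
eef_rot: [0.228, 0.974, 0.0, 0.0]
contact_force: [-0.3, -0.8, 0.2]
opening: 0.003
finger_force: 0.0
```

```bash
python3 go.py -.105 .0365
```

```text
t 2.7 box x,y -109.6493726685595 0.6299043570282801 z 37.91409969262688 F [-0.34 -0.75  0.2 ] open 0.003314214934104354
shift mm [-4.6 -0.6  1.4] turn [ 0.02  0.01 -0.01]
```

>>> move_arm(motion=[[-3,-0.5,1.3,0,0,0,1],[-10,-0.5,1.3,0,0,0,1],[-18,-0.5,1.3,0,0,0,1],[-25,-0.5,1.3,0,0,0,1],[-32,-0.5,1.3,0,0,0,1]])

```text
clock: 3.32
tool_pos: [0.4996, 0.0758, 0.0365]
eef_rot: [0.228, 0.974, 0.0, 0.0]
contact_force: [0.1, -0.8, -0.7]
opening: 0.006
finger_force: 0.1
```

```bash
python3 go.py -.03 .0363
```

```text
t 3.325 box x,y -77.03314773090482 -0.07929375078352884 z 36.484990139050055 F [ 0.12 -0.82 -0.73] open 0.005865117497778769
shift mm [-47.    0.1   0.2] turn [ 0.02  0.02 -0.03]
```

>>> move_arm(motion=[[-9,0,0.2,0,0,0,1],[-18,0,0.2,0,0,0,1],[-28,0,0.2,0,0,0,1],[-38,0,0.2,0,0,0,1],[-47,0,0.2,0,0,0,1]])

```text
clock: 3.95
tool_pos: [0.5417, 0.0549, 0.0362]
eef_rot: [0.228, 0.974, 0.0, 0.0]
contact_force: [0.9, -0.1, -0.6]
opening: 0.002
finger_force: 0.1
```

```bash
python3 go.py .018 .0363; python3 - <<'E'
from plant import eyes
from h import *
s=eyes.snapshot("side")
cv2.imwrite("pics/side3.png",cv2.resize(s["frame"][170:250,220:340,::-1],None,fx=6,fy=6,interpolation=cv2.INTER_CUBIC))
E
```

```text
t 3.95 box x,y -30.047137612794955 -0.13781787448415642 z 36.19108653478173 F [ 0.86 -0.06 -0.57] open 0.0017530050810493675
shift mm [-48.    0.2  -0.1] turn [ 0.    0.   -0.03]
```

View pics/side3.png

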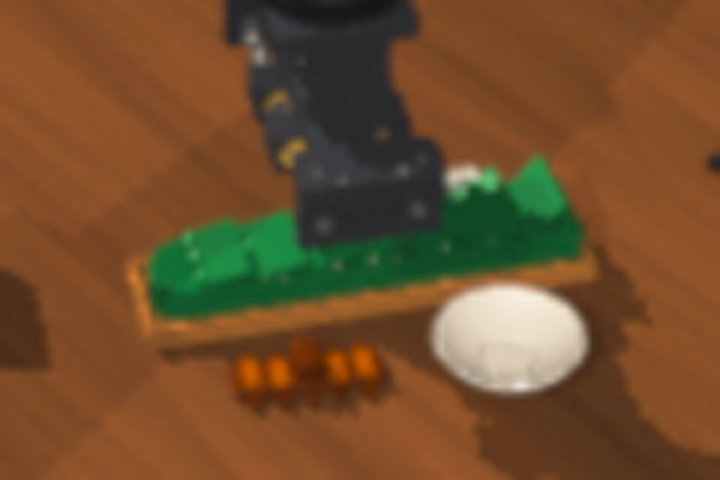

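The view shows lids 1 and 2, left of the hand at about (210,245) and (270,245), folded down. The later lids are still up and nothing else has moved. I'll check the height by depth.

```bash
python3 - <<'E'
from plant import eyes
from h import *
from go import O,a,n
s=eyes.snapshot("side"); P=cloud(s); f=s["frame"].astype(int)
g=(f[...,1]>f[...,0]+25)&(f[...,1]>f[...,2]+15); Q=P[g]; q=Q-O; A,B=q@a,q@n
k=(np.abs(B)<.016)&(A>-.12)&(A<.11)&(Q[:,2]>.015); A,Z=A[k],Q[k,2]
for b in np.arange(-.12,.11,.005):
    m=(A>=b)&(A<b+.005)
    if m.sum()>2: print(round(b*1e3),m.sum(),round(np.median(Z[m])*1e3,1),end=' | ')
E
```

```text
-120 12 25.2 | -115 12 27.7 | -110 11 26.7 | -105 12 27.9 | -100 12 30.6 | -95 12 31.2 | -90 13 31.3 | -85 11 32.5 | -80 12 34.5 | -75 13 30.1 | -70 11 30.0 | -65 13 30.6 | -60 12 31.5 | -55 13 31.7 | -50 8 34.1 | -45 3 29.7 | -35 3 33.5 | -15 4 31.1 | 10 7 25.2 | 30 6 42.9 | 35 7 27.1 | 40 12 30.2 | 45 15 33.0 | 50 15 36.0 | 55 14 40.2 | 60 3 40.1 | 65 12 30.7 | 70 15 32.0 | 75 15 37.0 | 80 16 43.1 | 85 4 44.4 | 95 6 20.2 |
```

Lids 1 and 2 peak at about 34.3 mm, against 34.8 mm expected when shut, so they are shut. I'll continue the stroke.

>>> move_arm(motion=[[-10,0.2,0,0,0,0,1],[-20,0.2,0,0,0,0,1],[-30,0.2,0,0,0,0,1],[-40,0.2,0,0,0,0,1],[-48,0.2,0,0,0,0,1]])

```text
clock: 4.68
tool_pos: [0.5847, 0.0339, 0.0362]
eef_rot: [0.228, 0.974, 0.0, -0.0]
contact_force: [-0.3, 0.5, 0.7]
opening: 0.005
finger_force: 0.2
```

```bash
python3 go.py .06 .0363
```

```text
t 4.675 box x,y 17.844154152654664 0.009606971978915087 z 36.16051702375254 F [-0.33  0.52  0.67] open 0.004799210257421228
shift mm [-42.2   0.   -0.1] turn [ 0.   -0.01 -0.03]
```

>>> move_arm(motion=[[-9,0,0,0,0,0,1],[-18,0,0,0,0,0,1],[-27,0,0,0,0,0,1],[-36,0,0,0,0,0,1],[-43,0,0,0,0,0,1]])

```text
clock: 5.3
tool_pos: [0.6234, 0.0148, 0.0362]
eef_rot: [0.228, 0.974, 0.0, 0.0]
contact_force: [1.1, -0.6, 0.3]
opening: 0.007
finger_force: 0.0
```

```bash
python3 go.py .101 .0361
```

```text
t 5.3 box x,y 60.93454401107777 0.094554859037151 z 36.211628846679574 F [ 1.14 -0.63  0.31] open 0.007111684701139635
shift mm [-40.1  -0.1   0.1] turn [ 0.01  0.02 -0.02]
```

>>> move_arm(motion=[[-9,0,0,0,0,0,1],[-18,0,0,0,0,0,1],[-27,0,0,0,0,0,1],[-36,0,0,0,0,0,1],[-40,0,0,0,0,0,1]])

```text
clock: 5.92
tool_pos: [0.6593, -0.0031, 0.0362]
eef_rot: [0.228, 0.974, -0.0, 0.0]
contact_force: [-1.3, -0.3, 0.6]
opening: 0.004
finger_force: 0.1
```

```bash
cat > prof.py <<'E'
from plant import eyes
from h import *
from go import O,a,n,rep
rep(.1,.0361)
for nm in("side","top"):
    s=eyes.snapshot(nm); P=cloud(s); f=s["frame"].astype(int)
    g=(f[...,1]>f[...,0]+25)&(f[...,1]>f[...,2]+15); Q=P[g]; q=Q-O; A,B=q@a,q@n
    k=(np.abs(B)<.016)&(A>-.12)&(A<.11)&(Q[:,2]>.015); A,Z=A[k],Q[k,2]; print(nm)
    for i in range(7):
        h=-.097+.028*i; m=(A>h+.012)&(A<h+.027)
        if m.sum()>2: print(i+1,m.sum(),(np.percentile(Z[m],[50,90])*1e3).round(1),end=' | ')
s=eyes.snapshot("side"); cv2.imwrite("pics/sideE.png",cv2.resize(s["frame"][150:250,220:340,::-1],None,fx=6,fy=6,interpolation=cv2.INTER_CUBIC))
E
python3 prof.py
```

```text
t 5.925 box x,y 101.08525676769582 -0.05671706130413963 z 36.183294704218916 F [-1.31 -0.27  0.62] open 0.004094354423099049
shift mm [1.1 0.1 0.1] turn [ 0.01  0.03 -0.05]
side
1 38 [32.1 34.5] | 2 34 [32.1 35.2] | 3 30 [31.8 34.8] | 4 32 [32.5 35.6] | 5 32 [31.6 33.9] | 6 29 [32.7 35. ] | 7 23 [31.3 35. ] | top
1 72 [32.6 35.7] | 2 74 [33.1 36.8] | 3 72 [32.1 35.4] | 4 69 [32.7 36. ] | 5 73 [32.8 36.8] | 6 59 [32.8 36.6] |
```

All the lids lie at shut height, so I'll lift clear.

>>> move_arm(motion=[[-2,0,-20,0,0,0,1],[-2,0,-60,0,0,0,1],[-2,0,-110,0,0,0,1],[-2,0,-160,0,0,0,1],[-2,0,-200,0,0,0,1]])

```text
clock: 6.7
tool_pos: [0.6607, -0.0031, 0.2402]
eef_rot: [0.227, 0.974, 0.001, 0.001]
contact_force: [0.5, -0.1, -1.0]
opening: 0.004
finger_force: 0.0
```

>>> move_arm(motion=[[30,20,0,0,0,0,1],[60,60,0,0,0,0,1],[80,110,0,0,0,0,1],[80,150,0,0,0,0,1],[80,150,0,0,0,0,1]])

```text
clock: 7.32
tool_pos: [0.655, 0.1717, 0.2377]
eef_rot: [0.225, 0.974, 0.002, 0.0]
contact_force: [0.4, -0.7, -0.1]
opening: 0.005
finger_force: 0.0
```

```bash
python3 prof.py
```

```text
t 7.325 box x,y 19.733853173356035 154.72469866449842 z 237.65394945066225 F [ 0.35 -0.7  -0.15] open 0.005054976994924372
shift mm [ -79.4 -156.1  200.9] turn [ 0.24 -0.02  0.34]
side
1 34 [31.7 35.8] | 2 30 [31.6 34.1] | 3 31 [32.7 34.7] | 4 31 [32.3 35.2] | 5 34 [31.8 34. ] | 6 27 [31.5 34.2] | 7 23 [32.5 34.5] | top
1 39 [32.7 35.5] | 2 75 [33.2 36.1] | 3 73 [33.3 36.3] | 4 68 [32.8 37.3] | 5 73 [33.7 36.4] | 6 73 [32.9 36.1] | 7 66 [32.6 36.8] |
```

View pics/sideE.png

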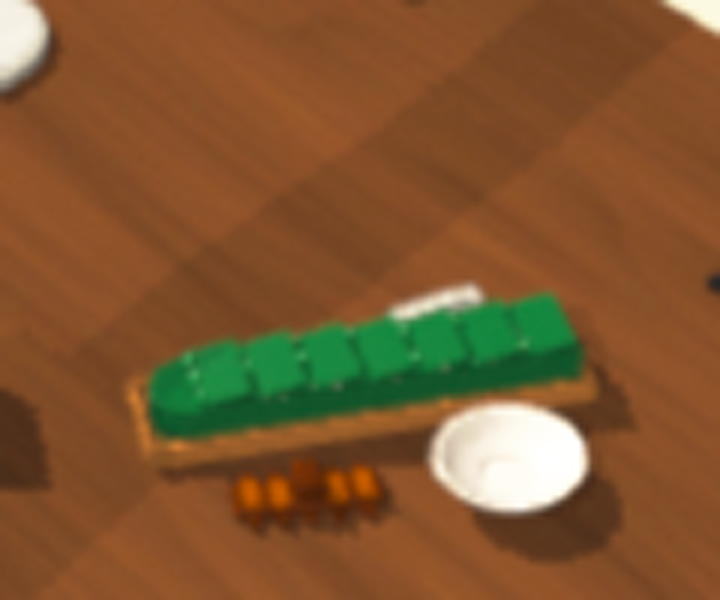

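The picture shows all seven lids (200–570, 300–390) lying flat and even, the box in its holder, its neighbours unmoved and the hand clear.

```bash
python3 -c "from plant import finish_job; print(finish_job())"
```

```text
the job is handed in; nothing more can be done
None
```

I shut all seven lids in one light stroke from nose to square end; the final picture shows the box seated in its holder, its neighbours unmoved and the hand clear. The job is handed in, but no verdict was returned.

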